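# Restart the bench suction unit with its pull switch

### The arm

A 6-joint arm with a two-finger parallel gripper is mounted at the origin on a cart in front of the work surface, level with it; the furniture and walls round the work are solid. World frame = base frame: x ahead of the robot, y to its left, z up, the work surface at z = 0. Lengths are in m, angles in rad, forces in N, time in s.
With the tool pointing down it reaches from about 0.35 to 0.975 m from the base axis. Payload 7.1 kg.
Tool frame: the origin (TCP) lies midway between the tips of the shut fingers; the grasp point (between the pads) lies 19 mm behind it; z points along the fingers, y is the line along which they close (so a half turn about z gives the same grasp; the last joint's range is limited). The gripper opens to 88 mm and grips with 3 to 60 N. Pads are 20 mm wide; open, the fingers measure 115 mm over their backs; the gripper's body (75 mm by 178 mm) begins 61 mm behind the grasp point.
Start: joints at [1.138, 0.423, 1.63, -0, 1.089, -0.019], TCP at [0.251, 0.572, 0.223] pointing down, gripper open.
Joint ranges: [-3, 3], [-0.9, 2.11], [0.09, 2.58], [-1.31, 4.45], [0.11, 2.69], [-2.54, 2.54]. Speed limits (rad/s): [2.39, 2.39, 3.01, 3.14, 3.14, 3.14].

### API

Orientations are given as a rotation vector (axis times angle).
In Python, from rig import bot, fingers, inverse_kinematics, imaging, workorder, nets gives the robot as it stands. Calls block until the motion is done:
- bot.reach(position, orientation): joint-space move of the TCP to a pose.
- bot.servo_line(position, vel=0.15, rotation=None): straight line of the TCP; rotation=None keeps the orientation; vel is the mean speed in m/s.
- bot.move_j(angles): joint-space move.
- fingers.gripper_to(opening): finger opening in m; the grip force is fixed at half the most; returns when the fingers have stopped.
- bot.pause(seconds).
- inverse_kinematics(position, orientation): joint angles nearest the present ones, or None.
- bot.observe(): the state.
- imaging.read_camera(name): name is "side" or "top" or "wrist"; returns the picture (480x640x3 uint8, red, green, blue); there is no depth.
- imaging.get_calibration(name): a dict with "fx", "fy", "cx", "cy" (pixels), "k1" (the pictures are not rectified: a ray, as slopes to the right and down, at radius r is drawn at 1 + k1 r^2 times it, then the intrinsics apply), "rvec" (rotation vector, rad) and "tvec" (3), from world to camera coordinates, as OpenCV has them. Camera axes: x right, y down, z forward; pixel columns grow to the right and rows downward; lengths in m; the calibration is good to about 2 mm. A picture is of the moment at which its call begins: read the wrist's pose just before it. get_calibration takes no time and is no camera call; for the wrist camera it gives the pose at the moment of the call.
A pose or a line that the arm cannot do raises bot.Unreachable and nothing moves.
- workorder.job_done(): hands the job in; it is judged then, once.
Trained networks look in the newest picture that a camera, given by its name, has taken for a name from the list of things; names that differ only in an ending like _2 or _b are one class to them, and where a whole thing is asked for, a point or a joint stands for the part that bears it (a point fixed in the world has none). Each returns a list of dicts, best first, with "p" (0 to 1); they miss things now and then, are a little off and sometimes report something else, mostly with a low value. They report only what shows in the picture. A call takes as long as a camera call.
- nets.find_in(camera, query): "xyz" ([x, y, z] in m, in world coordinates, good to about 4 mm: the middle of the surface that is visible of it).
The state is a dict: "clock": time; "joint_pos": joint angles; "dq": joint speeds; "joint_efforts": joint torques, N m; "eef_pos": TCP position; "tcp_rot": TCP orientation; "ft_force": force on the tool from outside, world axes, zero at the start; "ft_torque": the same for the moment, N m; "gripper_width": finger opening in m; "grip_force": force on a finger pad.
Only numpy, scipy, OpenCV 4.12 (cv2) and the standard library are available. Lean on these libraries where they do the work, as an engineer would, in place of code of your own. Each camera call takes 0.05 s, during which the arm holds its last target. There are 200 camera calls.

### The job

Restart the bench suction unit: pull the round knob on top of its white switch box straight up until it clicks out fully, then push the same knob back down fully home and let go. Leave the T-shaped handle of the other white box as it is.

Things in the scene. Friction and masses are not known exactly. Their poses are not given: they have to be found in the camera images.
- suction_knob (a joint): Pull switch of the suction unit, vertical travel in m: 0 = home (starts within 2 mm of it), 0.030 = fully out (stop). 2 N of friction; it stays where left. A sprung detent must be passed: the pull rises to 9 N at 16 mm, falls off by 22 mm, and beyond 23 mm the knob clicks out by itself to 26 mm or more. Pushing in takes 8 N at 26 mm, and little below 21 mm.
- suction_knob_grip (a point): Middle of the round knob, moving with it: black ribbed upright cylinder, 34 mm across, 22 mm tall, plus a 5 mm domed top, on a 12 mm steel rod. Home, this point is 33 mm above the flat top of its fixed white box (120 x 100 mm, 55 mm tall, one thick grey hose spigot at the back). A steel bushing 30 mm wide, 9 mm tall stands round the rod. z is up.
- tee_handle (a joint): Pull handle of the neighbouring air unit, travel in m along the vertical, 0 = in, 0.030 = out; starts anywhere from 0 to 0.020 and stays there by 5 N of friction. To be left as it is.
- tee_handle_top (a point): Middle of the top of the black T-shaped handle (crossbar 62 x 16 x 16 mm) on the other fixed white box (105 x 105 x 55 mm, with two thin brass hose tails on its back side). The two boxes may stand either way round, left or right, at least 0.22 m apart. z is up.

How it is judged:
On the way, in this order (a step that is already met when the one before it is completed fails the run):
1. the round knob is pulled out past its click, at least 24 mm (value of joint suction_knob above 0.024 m), for 0.1 s.
2. the round knob is pushed back home, within 4 mm (value of joint suction_knob below 0.004 m), for 0.2 s.
At the end, for the whole second after the job is handed in: the round knob, having been out past its click, is home within 4 mm, and the T-shaped handle is within 6 mm of where it was (value of joint suction_knob below 0.004 m and distance of tee_handle_top from where it was at the start of the episode below 0.006 m); the robot touches nothing.
It fails at once if the T-shaped handle is moved by more than 6 mm (distance of tee_handle_top from where it was at the start of the episode above 0.006 m).
It also fails if it takes over 29 s, if anything falls off the work surface, if the arm or the gripper's body presses on something with over 40 N, if the wrist force passes 120 N, or if a joint passes its speed limit or range.

## Working session

There is one attempt and no reset: what is moved stays moved. The work goes in short steps, each a Python script; the robot and the scene stay as the last script left them, time stands still between calls to the robot, and variables do not carry over. Pictures are saved under pics/ and viewed, at most 10 in all, crops included, and the job is handed in when it is done.

```bash
mkdir -p pics
python3 - <<'E'
from rig import bot, fingers, inverse_kinematics, imaging, workorder, nets
import cv2
for c in ("top","side"):
    im=imaging.read_camera(c); cv2.imwrite(f"pics/{c}0.png",im[:,:,::-1])
    for q in ("suction_knob_grip","tee_handle_top"):
        print(c,q,[(x["p"],x["xyz"]) for x in nets.find_in(c,q)])
s=bot.observe();print(s["clock"],s["tcp_rot"],s["eef_pos"],s["gripper_width"])
E
```

```text
top suction_knob_grip [(0.7, [0.4377, 0.1862, 0.1028])]
top tee_handle_top [(0.64, [0.4518, -0.1258, 0.0983])]
side suction_knob_grip [(0.68, [0.4357, 0.1759, 0.1005])]
side tee_handle_top [(0.61, [0.4485, -0.1335, 0.1008]), (0.6, [0.4401, 0.1743, 0.1016])]
0.3 [-6.45329111e-01 -3.07445535e+00  8.42206293e-04] [0.25120106 0.57208059 0.22239414] 0.08811608351888563
```

View pics/top0.png

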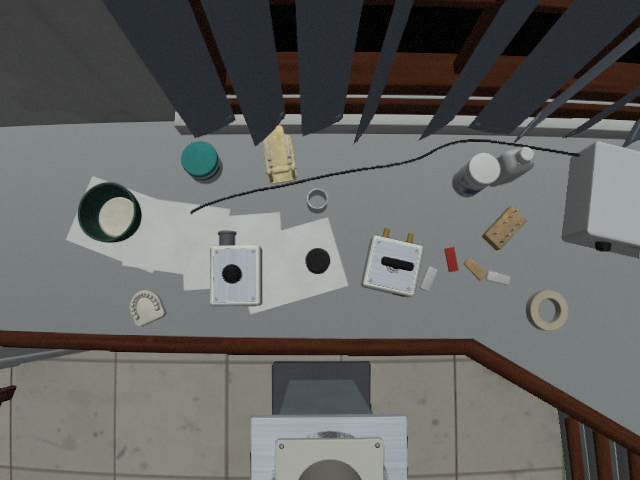

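View pics/side0.png

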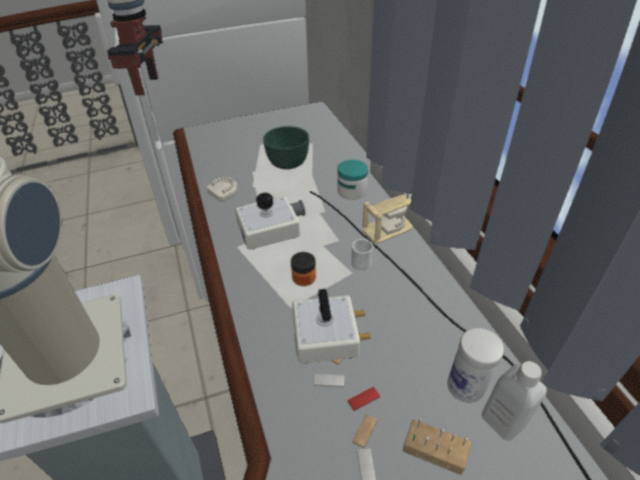

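The top view shows the suction box with its grey spigot and round knob at (232,273), and the tee box with brass tails at (397,264). In the side view the knob is at (264,201). The two network estimates differ by 10 mm in y, so I'll measure from the pixels.

```bash
cat > h.py <<'E'
from rig import bot, fingers, inverse_kinematics, imaging, workorder, nets
import cv2, numpy as np
def ray(c,uv,K=None):
    K=K or imaging.get_calibration(c)
    M=np.array([[K["fx"],0,K["cx"]],[0,K["fy"],K["cy"]],[0,0,1.]])
    n=cv2.undistortPoints(np.array([[uv]],float),M,np.array([K["k1"],0,0,0,0.]))[0,0]
    R=cv2.Rodrigues(np.array(K["rvec"],float))[0]
    return -R.T@np.array(K["tvec"]), R.T@np.array([*n,1])
def onz(c,uv,z,K=None):
    o,d=ray(c,uv,K); return o+d*(z-o[2])/d[2]
def blob(im,x0,y0,x1,y1,th=50):
    m=(im[y0:y1,x0:x1].max(2)<th).astype(np.uint8)
    n,l,s,c=cv2.connectedComponentsWithStats(m)
    i=1+np.argmax(s[1:,4]); return c[i]+[x0,y0], s[i]+[x0,y0,0,0,0]
E
python3 - <<'E'
from h import *
t=cv2.imread("pics/top0.png"); s=cv2.imread("pics/side0.png")
ct,st=blob(t,215,255,250,292); cs,ss=blob(s,250,188,280,214)
print(ct,st,cs,ss)
print(onz("top",ct,.095)); print(onz("side",cs,.091))
o1,d1=ray("top",ct);o2,d2=ray("side",cs)
a=np.linalg.lstsq(np.c_[d1,-d2],o2-o1,rcond=None)[0];print(o1+a[0]*d1,o2+a[1]*d2, o1)
bot.reach([.437,.183,.24],[0,np.pi,0])
K=imaging.get_calibration("wrist"); im=imaging.read_camera("wrist"); cv2.imwrite("pics/w0.png",im[:,:,::-1])
np.save("K.npy",K,allow_pickle=True)
print(nets.find_in("wrist","suction_knob_grip"))
o=bot.observe();print(o["clock"],o["eef_pos"],o["joint_pos"],o["ft_force"]);print(onz("wrist",(320,240),.1,K))
E
```

```text
[231.46743295 273.51724138] [223 265  18  18 261] [264.18435754 200.72625698] [257 194  15  15 179]
[0.43513685 0.18460313 0.095     ]
[0.43517833 0.18346867 0.091     ]
[0.43551036 0.18553982 0.08942038] [0.43556827 0.18553066 0.08942272] [0.37603267 0.03638073 0.97791956]
[{'xyz': [0.4357, 0.1878, 0.0979], 'p': 0.7}]
1.9917 [0.4370006  0.18373051 0.23998415] [ 3.72818014e-01  1.76624319e-01  1.93772577e+00  1.33586175e-04
  1.02714816e+00 -1.19900228e+00] [-0.36339979 -0.52895813  0.29562662]
[0.44524309 0.18776248 0.1       ]
```

View pics/w0.png

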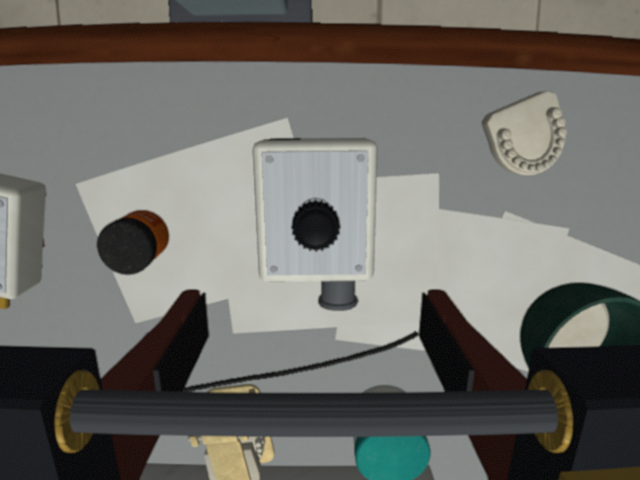

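The wrist view shows the knob at (316,225), on the box with the grey spigot, and the area around it is clear for the fingers. The knob is at about (0.4355, 0.185). I'll grip it and pull.

Run:
```python
from h import *
K=np.load("K.npy",allow_pickle=True).item(); w=cv2.imread("pics/w0.png")
c,s=blob(w,285,190,345,258); p=onz("wrist",c,.097,K); print(c,s,p)
x,y=np.mean([p[:2],[.4353,.185]],0); print(x,y)
assert abs(p[0]-.4353)<.007 and abs(p[1]-.185)<.007
def st(n):
    o=bot.observe(); print(n,round(o["clock"],2),o["eef_pos"].round(4) if hasattr(o["eef_pos"],"round") else o["eef_pos"],np.round(o["ft_force"],1),round(o["gripper_width"],4),round(o["grip_force"],1))
bot.servo_line([x,y,.13],vel=.15); bot.servo_line([x,y,.068],vel=.08); st("down")
fingers.gripper_to(.02); st("grip")
bot.servo_line([x,y,.068+.014],vel=.04); st("up14")
bot.servo_line([x,y,.068+.0295],vel=.04); st("up"); bot.pause(.2); st("up")
im=imaging.read_camera("side"); cv2.imwrite("pics/side1.png",cv2.resize(im[140:290,180:380,::-1],None,fx=3,fy=3))
```

```text
[315.40289855 224.91362319] [ 292  201   47   49 1725] [0.43467813 0.1844216  0.097     ]
0.43498906522014497 0.18471080084577787
down 3.8 [0.4353 0.1848 0.0683] [-0.6 -0.6 -0.5] 0.088 0.0
grip 4.68 [0.435  0.1851 0.068 ] [-0.6  3.9 -0.3] 0.0334 30.0
up14 5.18 [0.435  0.185  0.0823] [-2.5  5.7  1.3] 0.0331 30.0
up 5.72 [0.4349 0.1851 0.0969] [ 1.   6.3 -9.9] 0.033 30.0
up 5.92 [0.4349 0.1851 0.0969] [  1.5   5.9 -10.1] 0.0333 30.0
```

View pics/side1.png

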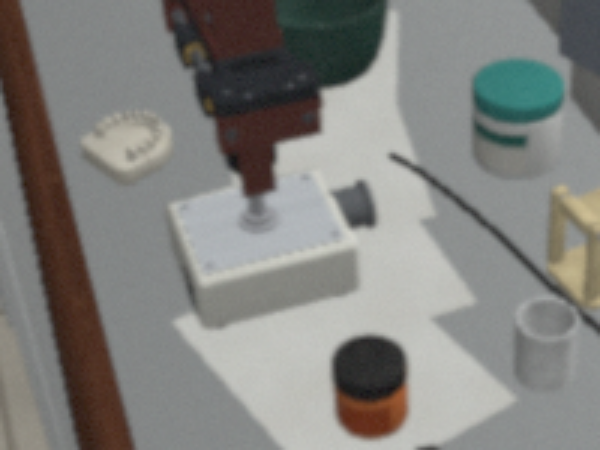

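The side view shows bare steel rod between the bushing and the fingertips at about (257,200) in the crop, so the knob came up with the fingers. The -10 N could be the stop or the detent. I'll pull a little further, then release and look.

Run:
```python
from h import *
def st(n):
    o=bot.observe(); print(n,round(o["clock"],2),np.round(o["eef_pos"],4),np.round(o["ft_force"],1),round(o["gripper_width"],4))
x,y=.4350,.1847
for z in (.0985,.100,.102):
    bot.servo_line([x,y,z],vel=.03); st(z)
bot.pause(.15)
fingers.gripper_to(.07); st("open"); 
im=imaging.read_camera("side"); cv2.imwrite("pics/side2.png",cv2.resize(im[140:290,180:380,::-1],None,fx=3,fy=3))
bot.servo_line([x,y,.17],vel=.15)
im=imaging.read_camera("side"); cv2.imwrite("pics/side3.png",cv2.resize(im[140:290,180:380,::-1],None,fx=3,fy=3))
c,s=blob(np.ascontiguousarray(im),245,175,285,214); print(c,s); st("")
```

```text
0.0985 6.22 [0.4348 0.185  0.097 ] [  6.7   8.  -21.3] 0.0336
0.1 6.47 [0.4345 0.1849 0.0977] [  7.    9.7 -32.6] 0.0333
0.102 6.72 [0.4338 0.1849 0.0993] [  5.7  11.2 -36.1] 0.0336
open 7.61 [0.4351 0.1847 0.1021] [-0.3  0.8  0.4] 0.0699
[262.85185185 189.74603175] [256 182  15  16 189]
 8.31 [0.4343 0.1844 0.1692] [-0.5 -0.4 -0.6] 0.0701
```

View pics/side3.png

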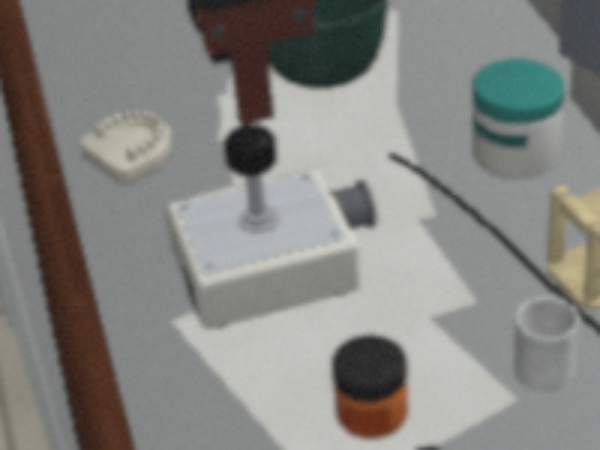

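The knob stands fully out: its blob is 11 px higher, and the stop was felt at 36 N. I'll push it home from above with the fingers shut.

Run:
```python
from h import *
def st(n):
    o=bot.observe(); print(n,round(o["clock"],2),np.round(o["eef_pos"],4),np.round(o["ft_force"],1)); return o["ft_force"][2]
x,y=.4352,.1848
fingers.gripper_to(0.0); bot.servo_line([x,y,.138],vel=.1); st("above")
for z in (.128,.120,.112,.107): bot.servo_line([x,y,z],vel=.05); st(z)
z=.107
while z>.101:
    z-=.001; bot.servo_line([x,y,z],vel=.02)
    if abs(st(z))>16: break
bot.pause(.25); st("hold")
bot.servo_line([x,y,.18],vel=.15)
im=imaging.read_camera("side"); cv2.imwrite("pics/side4.png",cv2.resize(im[140:290,180:380,::-1],None,fx=3,fy=3))
c,s=blob(np.ascontiguousarray(im),250,185,280,214); print(c,s); st("")
```

```text
above 9.89 [0.4351 0.1847 0.1378] [ 0.5 -0.2 -0.4]
0.128 10.24 [0.4351 0.1847 0.1279] [-1.   0.3  0.3]
0.12 10.55 [0.435  0.1847 0.1198] [-0.1  0.1  0.5]
0.112 10.86 [0.4349 0.1847 0.1116] [-0.2  0.2  0.4]
0.107 11.11 [0.435  0.1847 0.1067] [ 0.2 -0.2 -0.1]
0.106 11.36 [0.4352 0.1848 0.106 ] [ 0.9 -0.5  0.3]
0.105 11.61 [0.4352 0.1848 0.105 ] [ 0.1  1.1 -0.3]
0.104 11.86 [0.4352 0.1848 0.104 ] [ 0.3 -0.2  0.3]
0.103 12.11 [0.4351 0.1848 0.1029] [1.  1.  0.1]
0.102 12.36 [0.4352 0.1848 0.1019] [-0.1 -0.2  0.7]
0.10099999999999999 12.61 [0.4352 0.1848 0.1009] [-0.6 -0.5  1.2]
hold 12.86 [0.4352 0.1848 0.101 ] [-0.2 -0.6  0.1]
[264.16111111 200.73333333] [257 194  15  15 180]
 13.58 [0.4345 0.1845 0.1792] [0.3 0.  0. ]
```

View pics/side4.png

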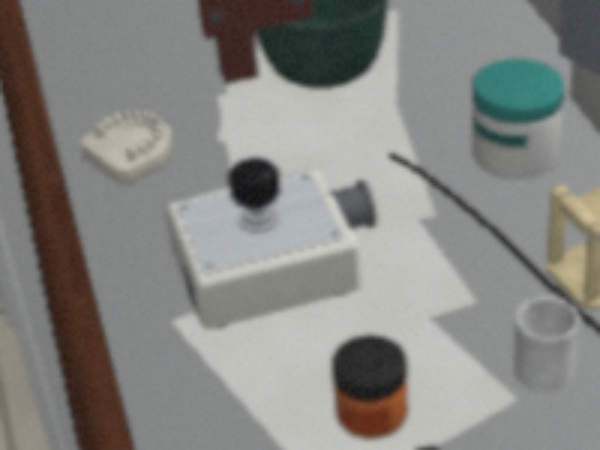

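The knob blob is back at its starting pixel (264.2,200.7), and the fingers are clear of it. No stop force was felt, so I'll press gently a little lower to confirm it's home.

Run:
```python
from h import *
def st(n):
    o=bot.observe(); print(n,round(o["clock"],2),np.round(o["eef_pos"],4),np.round(o["ft_force"],1),round(o["gripper_width"],4)); return o["ft_force"][2]
x,y=.4352,.1848
bot.servo_line([x,y,.102],vel=.15); z=.102
while z>.095:
    z-=.001; bot.servo_line([x,y,z],vel=.02)
    if st(z)>10: break
bot.servo_line([x,y,.18],vel=.15)
im=imaging.read_camera("side"); cv2.imwrite("pics/side5.png",im[:,:,::-1])
c,s=blob(np.ascontiguousarray(im),250,185,280,214); print(c,s); st("")
a=cv2.imread("pics/side0.png")[280:365,285:365].astype(int); b=im[280:365,285:365,::-1].astype(int); print("tee diff",abs(a-b).mean(),abs(a-b).max())
```

```text
0.10099999999999999 14.5 [0.4353 0.1848 0.1011] [0.4 0.8 0.2] 0.0008
0.09999999999999999 14.75 [0.4352 0.1848 0.1001] [ 0.7 -0.3 -0.7] 0.0004
0.09899999999999999 15.0 [0.4354 0.1849 0.0993] [-1.4 -0.5  4.2] 0.0004
0.09799999999999999 15.25 [0.4355 0.1849 0.0992] [-4.3 -2.2 18. ] 0.0003
[264.25568182 201.43181818] [257 194  15  16 176]
 16.0 [0.4345 0.1845 0.179 ] [ 0.4  0.  -0. ] 0.0003
tee diff 3.1998039215686274 19
```

```bash
python3 -c "
from rig import workorder; print(workorder.job_done())"
```

```text
the job is handed in; nothing more can be done
None
```

The job is handed in: I pulled the suction knob out to its stop, pushed it back until I felt the home stop (18 N) and released it, with the gripper clear of it and the T-handle unchanged in the before/after pictures; the hand-in call gave no verdict.

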